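# Work a scrap caddy's lever to drop a spoilt lime in, then ease the lid shut

## Robot

A 6-joint arm with a two-finger parallel gripper is mounted at the origin on a cart in front of the work surface, level with it; the furniture and walls round the work are solid. World frame = base frame: x ahead of the robot, y to its left, z up, the work surface at z = 0. Lengths are in m, angles in rad, forces in N, time in s.
With the tool pointing down it reaches from about 0.35 to 0.975 m from the base axis. Payload 4.9 kg.
Tool frame: the origin (TCP) lies at the very end of the fingers, on their centre line; the grasp point (between the pads) lies manip.grip_point_offset behind it (manip.grip_point_offset is the distance from the TCP to the grasp point, in m); z points along the fingers, y is the line along which they close (so a half turn about z gives the same grasp; the last joint's range is limited). The gripper opens to 85 mm and grips with 20 to 120 N. Pads are 22 mm wide; open, the fingers measure 114 mm over their backs; the gripper's body (76 mm by 85 mm) begins 54 mm behind the grasp point. The pads swing forward as they close: fully open they stand 13 mm farther back than shut.
Start: joints at [1.157, 0.053, 1.613, -0, 1.476, -0.119], TCP at [0.182, 0.598, 0.211] pointing down, gripper open.
Joint ranges: [-3.01, 3.01], [-1.01, 2.22], [0.06, 2.58], [-1.02, 4.17], [0.09, 2.62], [-3.14, 3.14]. Speed limits (rad/s): [2.57, 2.57, 3.14, 3.14, 3.14, 3.14].

## Interface

Orientations are given as a unit quaternion [w, x, y, z].
In Python, from plant import manip gives the robot as it stands.
- The arm moves only by the shell command python3 -m crank 'ROWS' [OPENING]. ROWS is JSON, a list of rows, each an object of numbers: "x", "y", "z": the shift along the tool's x, y, z in cm; "turn": the turn about the tool's z in rad. In form: [{"x": .., "y": .., "z": .., "turn": ..}, ...]. A call has 1 to 5 rows; each row shifts and turns the commanded pose from where the row before left it, along the tool's axes as they then stand; what a row does not reach is not made up. A row lasts 1/10 s, in which the tool goes at most 50 mm and 8.59 degrees, less where a joint would pass 70% of its speed; a pose out of reach is approached as far as the arm can. A call with a gripper value outside its range is refused whole. OPENING is the opening in per cent of the stroke, from 0 (shut) to 100 (fully open), set as the call begins (- or left out, the last holds). The fingers move at their own pace and stop on an object; the grip force is fixed at half the most. Time passes only in rows, so rows that do not move let the fingers close. It gives the time, the measured TCP pose, the force, the opening and the grip force at its end, in the units of the state.
- manip.state(): the state, without advancing time (a new reading comes with each control period).
- manip.grab_frame(name): name is "side" or "top"; returns (picture, depth): 384x512x3 uint8, red, green, blue; 384x512 float32, m along the optical axis (not along the pixel's ray), 0 where there is no reading.
- manip.camera_model(name): a dict with "mtx" (3x3 intrinsics, pixels), "world_to_cam" (4x4, takes a point from world to camera coordinates). Camera axes: x right, y down, z forward; pixel columns grow to the right and rows downward; lengths in m; the calibration is good to about 2 mm. A picture is of the moment at which its call begins. camera_model takes no time and is no camera call.
- manip.job_done(): hands the job in; it is judged then, once.
The state is a dict: "time": time; "joint_pos": joint angles; "joint_vel": joint speeds; "joint_efforts": joint torques, N m; "tool_pos": TCP position; "tool_rot": TCP orientation; "contact_force": force on the tool from outside, world axes, zero at the start; "ft_torque": the same for the moment, N m; "gripper_width": opening from 0.0 (shut) to 1.0 (fully open); "grasp_force": force on a finger pad.
Only numpy, scipy, OpenCV 4.12 (cv2) and the standard library are available. Lean on these libraries where they do the work, as an engineer would, in place of code of your own. Each camera call takes 0.05 s, during which the arm holds its last target. There are 200 camera calls.

## Task

A spoilt lime lies on the chute of the scrap caddy, held back by the closed lid. With the fingertips, press the caddy's lever all the way down and keep it down until the lime has rolled in under the raised lid, then let the lever come up slowly so that the lid eases shut and never slams. Work only the lever: do not touch the lid or the lime, and leave the other things on the worktop as they are.

Things in the scene. Friction and masses are not known exactly. Their poses are not given: they have to be found in the camera images.
- caddy: Grey countertop scrap caddy, fixed to the worktop. Origin: centre of its underside; z up. Lever on its -x side, sloping chute on its +x side; +x points roughly to world +y (lever to the robot's right, chute to its left), give or take 20 degrees. Open bin 130 (x) x 120 (y) x 115 mm high, walls 5 mm. A housing 70 mm wide, 112 mm high, on the -x wall reaches out to x = -91 mm.
- chute_top (a point): Top of the outer end of the caddy's chute, its highest point, about 195 mm above the worktop and 115 mm from the caddy's origin on its +x side. The chute is 74 mm wide, starts at the bin's rim (caddy x = 64 mm, z = 117 mm), climbs outwards at 37 degrees to here and overhangs the worktop.
- lid: Flat steel lid on the bin, 128 x 124 mm, hinged along the caddy's y axis on the lever side. Origin on the hinge (caddy x = -66 mm, z = 121 mm); the lid lies along its +x. Its far edge carries an upturned lip, 70 mm wide and 52 mm high, that holds the lime back. Wide open, the lip is about 258 mm above the worktop and the lid still leans over the bin. Not to be touched.
- lid_angle (a joint): Opening angle of the lid: 0 = shut, 1.05 rad = wide open. Driven by the lever: lid angle = 2.5 x lever angle. Its weight and springs close it; if the lever is let go it slams at several rad/s. Closing at more than 2 rad/s when nearly shut counts as a slam; that is the lever pad rising at about 80 mm/s.
- lever (a joint): Angle of the press lever, 0 = up (at rest, lid shut), 0.42 rad = fully down at its stop (lid wide open). Hinged along the caddy's y axis at caddy x = -84 mm, z = 75 mm; at rest it slopes 0.21 rad up towards its free end. It springs back up when released; pressing it down at the pad takes about 4 to 6 N.
- lever_pad (a point): Centre of the top face of the lever's black press pad (36 mm along the lever x 46 mm across, 8 mm thick), moves with the lever. At rest about 100 mm above the worktop and 186 mm from the caddy's origin on its -x side; fully down it is about 43 mm lower, at nearly the same place seen from above.
- lime_center (a point): Centre of the lime, a green fruit 53 x 46 x 48 mm, about 52 g. At the start it lies at the foot of the chute against the lid's lip, about 167 mm above the worktop; once the lid is raised well up it rolls into the bin by itself within a second, and then its centre is less than 60 mm above the worktop.
- jar: Bystander: spice jar with a dark cap, 44 mm across, 96 mm high, origin under its centre. Leave it.
- garlic_1: Bystander: garlic bulb, 60 mm. Leave it.
- tin: Bystander: food tin, 57 mm across, 72 mm high, origin under its centre. Leave it.
- pegs_1: Bystander: purple clothes peg, 15 x 72 x 12 mm. Leave it.
- mill: Bystander: small salt mill with a rounded grey cap, 44 mm across, 90 mm high. Leave it.
- lime: The same lime; its origin lies under its centre at the start and turns with it, so go by lime_center.
There are look-alikes about, which are no part of the job. Leave any blue or purple look-alike of the lime alone.

How it is judged:
On the way:
1. the lever is held down, the lid wide open, and the lime has rolled into the caddy (x of lime_center in the frame of caddy between -0.06 and 0.06 m and y of lime_center in the frame of caddy between -0.055 and 0.055 m and z of lime_center in the frame of caddy below 0.08 m and value of joint lid_angle above 0.85 rad), for 0.3 s.
At the end, for the whole second after the job is handed in: The lime lies at rest inside the caddy's bin and the lid is shut (within 0.04 rad) (x of lime_center in the frame of caddy between -0.06 and 0.06 m and y of lime_center in the frame of caddy between -0.055 and 0.055 m and z of lime_center in the frame of caddy below 0.08 m and value of joint lid_angle below 0.04 rad and linear speed of lime below 0.05 m/s); the robot touches nothing.
It fails at once if the lid slams (closing faster than 2 rad/s over the last 0.4 rad) (value of joint lid_angle below 0.4 rad and velocity of joint lid_angle below -2 rad/s).
It fails at once if the robot touches the lid (contact force between any of the arm, the fingers and lid above 1 N).
It fails at once if the robot touches, lifts or carries the lime (contact force between any of the arm, the fingers and lime above 0.5 N).
It fails at once if a bystander (jar, garlic, tin, peg or salt mill) is moved more than 20 mm (distance of any of jar, garlic_1, tin, pegs_1, mill from where it was at the start of the episode above 0.02 m).
It also fails if it takes over 42 s, if anything falls off the work surface, if the arm or the gripper's body presses on something with over 40 N, if the wrist force passes 120 N, or if a joint passes its speed limit or range.

## Working session

There is one attempt and no reset: what is moved stays moved. The work goes in short steps, Python scripts to look and compute and a shell command to move; the robot and the scene stay as the last step left them, time stands still between calls to the robot, and variables do not carry over. Pictures are saved under pics/ and viewed, at most 10 in all, crops included, and the job is handed in when it is done.

```bash
mkdir -p pics; cat > h.py <<'E'
import numpy as np,cv2
from plant import manip
def pts(name,depth):
    c=manip.camera_model(name);K=np.array(c["mtx"]);T=np.linalg.inv(np.array(c["world_to_cam"]))
    v,u=np.mgrid[0:384,0:512]
    P=np.stack([(u-K[0,2])/K[0,0]*depth,(v-K[1,2])/K[1,1]*depth,depth,np.ones_like(depth)],-1)
    W=(P@T.T)[...,:3]; W[depth==0]=np.nan
    return W
E
python3 - <<'E'
from h import *
for n in("side","top"):
    im,d=manip.grab_frame(n);cv2.imwrite(f"pics/{n}0.png",im[...,::-1]);np.save(n+".npy",pts(n,d))
    print(np.linalg.inv(np.array(manip.camera_model(n)["world_to_cam"]))[:3,3])
s=manip.state();print(s["time"],s["tool_pos"],s["tool_rot"],s["gripper_width"],manip.grip_point_offset)
E
```

```text
[ 0.17831803 -0.44849503  1.30930558]
[0.39119065 0.05931059 1.36466719]
0.1 [0.1813196  0.59747404 0.20954217] [-2.78915377e-04  1.46861624e-01  9.89156569e-01 -9.31700896e-04] 1.0005519618958827 0.0187
```

View pics/top0.png

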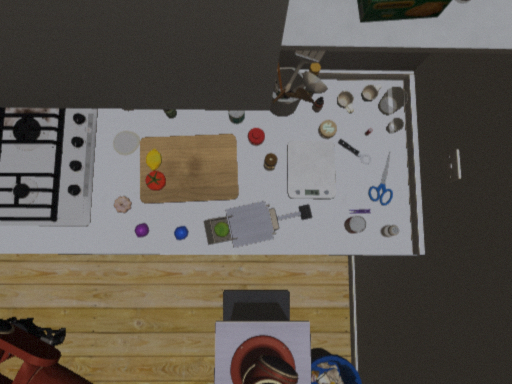

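View pics/side0.png

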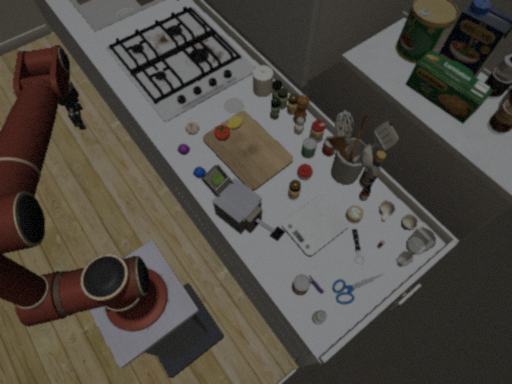

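The top view shows the caddy with its lid at (250,223), the green lime at (222,229) and the lever ending in a black pad at (306,212). Side view: pad at (277,234), lime at (218,179).
Things that could be taken for the pad: the scale display at (312,192), the peeler handle at (348,147), and the black pad at (306,212). I choose (306,212) because it sits on the caddy's lever arm. Lime look-alikes are blue at (181,233) and purple at (141,230); I will leave them alone.

```bash
python3 - <<'E'
from h import *
R={}
for n,(u,v) in dict(top=(306,212),side=(277,234)).items():
    W=np.load(n+".npy");im=cv2.imread(f"pics/{n}0.png")
    m=np.zeros(im.shape[:2],bool);m[v-12:v+13,u-12:u+13]=1
    m&=(im.max(2)<60)
    print(n,m.sum(),"pad",np.nanmedian(W[m],0),np.nanmin(W[m],0),np.nanmax(W[m],0))
    if n=="top":
        hsv=cv2.cvtColor(im,cv2.COLOR_BGR2HSV)
        g=cv2.inRange(hsv,(35,120,40),(60,255,255))>0;b=np.zeros_like(g);b[215:242,208:236]=1;g&=b
        print("lime",g.sum(),np.nanmedian(W[g],0))
        for nm,p in dict(peg=(360,211),jar=(357,224),mill=(391,231),scale=(312,160),lid=(250,223),lid2=(235,228),lid3=(265,218)).items():print(nm,W[p[1],p[0]])
        # highest chute points, and lever line
        L=W[200:250,200:320].reshape(-1,3);L=L[L[:,2]>.19];print("chute/lip top",len(L),L.mean(0),L.min(0),L.max(0))
    c=im[max(0,v-45):v+45,u-110:u+40]if n=="top" else im[v-80:v+40,u-90:u+60]
    R[n]=cv2.resize(c,(390,300),interpolation=cv2.INTER_CUBIC)
cv2.imwrite("pics/crop.png",np.hstack([R["top"],R["side"]]))
E
```

```text
top 120 pad [ 0.50805155 -0.13389114  0.10026233] [ 0.48823631 -0.14976558  0.09325147] [ 0.53027046 -0.11469224  0.10766743]
lime 162 [0.44715587 0.13182422 0.18131757]
peg [ 0.52095061 -0.34075584  0.00906437]
jar [ 0.47198047 -0.31223479  0.06651649]
mill [ 0.44873497 -0.41944092  0.0820904 ]
scale [ 0.6982114  -0.17310286  0.02315297]
lid [0.46935061 0.04457227 0.12601623]
lid2 [0.45344943 0.09174068 0.12394319]
lid3 [ 0.48570544 -0.00297434  0.12258352]
chute/lip top 53 [0.44320643 0.15886047 0.19305302] [0.40538644 0.1256718  0.19000765] [0.4765204  0.16777185 0.19760903]
side 101 pad [ 0.51048501 -0.13562533  0.10102547] [ 0.48716431 -0.15308254  0.09378271] [ 0.53086533 -0.11780035  0.10775806]
```

View pics/crop.png

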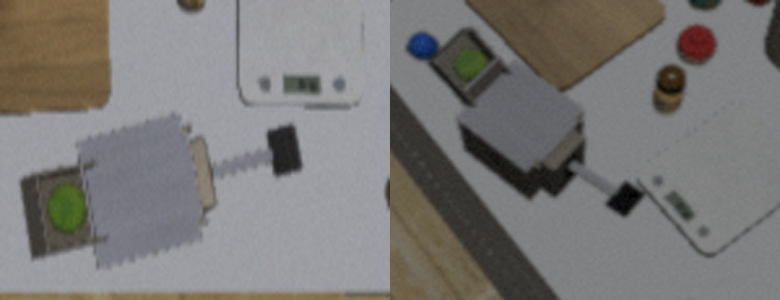

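The crop confirms the black pad at the end of the lever, with the lime held behind the lid lip. The pad measures (0.509, -0.135, 0.100) from both views. Its 0.301 m distance to the chute top matches the description. I'll raise, shut the fingers and cross over.

```bash
python3 -m crank '[{"z":-3},{"z":-4},{"z":-4},{"z":-3},{"x":-1.5,"y":-1.7}]' 0
python3 -m crank '[{"x":-2.9,"y":-3.3},{"x":-2.9,"y":-3.3},{"x":-2.9,"y":-3.3},{"x":-2.9,"y":-3.3},{"x":-2.9,"y":-3.3}]'
python3 -m crank '[{"x":-2.9,"y":-3.3},{"x":-2.9,"y":-3.3},{"x":-2.9,"y":-3.3},{"x":-2.9,"y":-3.3},{"x":-2.9,"y":-3.3}]'
```

```text
schema error: expected keys x, y, z, turn
schema error: expected keys x, y, z, turn
schema error: expected keys x, y, z, turn
```

```bash
python3 -m crank '[{"x":0,"y":0,"z":-3,"turn":0},{"x":0,"y":0,"z":-4,"turn":0},{"x":0,"y":0,"z":-4,"turn":0},{"x":0,"y":0,"z":-3,"turn":0},{"x":-1.5,"y":-1.7,"z":0,"turn":0}]' 0
python3 -m crank '[{"x":-2.9,"y":-3.3,"z":0,"turn":0},{"x":-2.9,"y":-3.3,"z":0,"turn":0},{"x":-2.9,"y":-3.3,"z":0,"turn":0},{"x":-2.9,"y":-3.3,"z":0,"turn":0},{"x":-2.9,"y":-3.3,"z":0,"turn":0}]'
python3 -m crank '[{"x":-2.9,"y":-3.3,"z":0,"turn":0},{"x":-2.9,"y":-3.3,"z":0,"turn":0},{"x":-2.9,"y":-3.3,"z":0,"turn":0},{"x":-2.9,"y":-3.3,"z":0,"turn":0},{"x":-2.9,"y":-3.3,"z":0,"turn":0}]'
```

```text
time: 0.6
tool_pos: [0.191, 0.5797, 0.3565]
tool_rot: [0.001, 0.146, 0.989, 0.004]
contact_force: [0.8, -0.8, -0.0]
gripper_width: 0.145
grasp_force: 0.0
time: 1.1
tool_pos: [0.282, 0.3757, 0.3501]
tool_rot: [-0.0, 0.147, 0.989, -0.0]
contact_force: [-0.1, -0.1, 0.8]
gripper_width: 0.001
grasp_force: 0.0
time: 1.6
tool_pos: [0.3728, 0.1757, 0.3503]
tool_rot: [0.0, 0.147, 0.989, 0.0]
contact_force: [0.7, 0.1, -0.4]
gripper_width: -0.002
grasp_force: 0.0
```

```bash
python3 -m crank '[{"x":-2.9,"y":-3.4,"z":0,"turn":0},{"x":-2.9,"y":-3.4,"z":0,"turn":0},{"x":-2.9,"y":-3.4,"z":0,"turn":0},{"x":-2.9,"y":-3.4,"z":0,"turn":0},{"x":-2.9,"y":-3.4,"z":0,"turn":0}]'
python3 -m crank '[{"x":-2.9,"y":-3.4,"z":0,"turn":0},{"x":-2,"y":-2.5,"z":0,"turn":0},{"x":-1,"y":-1.5,"z":0,"turn":0},{"x":0,"y":0,"z":0,"turn":0},{"x":0,"y":0,"z":0,"turn":0}]'
```

```text
time: 2.1
tool_pos: [0.4621, -0.0293, 0.3503]
tool_rot: [-0.0, 0.147, 0.989, 0.0]
contact_force: [0.9, -0.2, 0.5]
gripper_width: 0.0
grasp_force: 0.0
time: 2.6
tool_pos: [0.4966, -0.1148, 0.3505]
tool_rot: [-0.0, 0.147, 0.989, 0.0]
contact_force: [0.2, 0.2, -0.0]
gripper_width: 0.002
grasp_force: 0.0
```

```bash
python3 -m crank '[{"x":-1.8,"y":-1.5,"z":4,"turn":0},{"x":0,"y":0,"z":4.5,"turn":0},{"x":0,"y":0,"z":4.5,"turn":0},{"x":0,"y":0,"z":4,"turn":0},{"x":0,"y":0,"z":3,"turn":0}]'
python3 -m crank '[{"x":0,"y":0,"z":1.5,"turn":0},{"x":0,"y":0,"z":0.8,"turn":0},{"x":0,"y":0,"z":0,"turn":0},{"x":0,"y":0,"z":0,"turn":0}]'
python3 - <<'E'
from h import *
o=[]
for n in("side","top"):
    im,d=manip.grab_frame(n);c=im[150:280,190:330,::-1];o.append(cv2.resize(c,(400,372),interpolation=cv2.INTER_CUBIC))
cv2.imwrite("pics/c2.png",np.hstack(o))
E
```

```text
time: 3.1
tool_pos: [0.5084, -0.1326, 0.1479]
tool_rot: [-0.001, 0.146, 0.989, 0.001]
contact_force: [-0.1, -1.2, 0.5]
gripper_width: 0.001
grasp_force: 0.0
time: 3.5
tool_pos: [0.511, -0.1351, 0.1298]
tool_rot: [0.002, 0.147, 0.989, -0.0]
contact_force: [0.5, -1.0, -0.6]
gripper_width: -0.002
grasp_force: 0.0
```

View pics/c2.png

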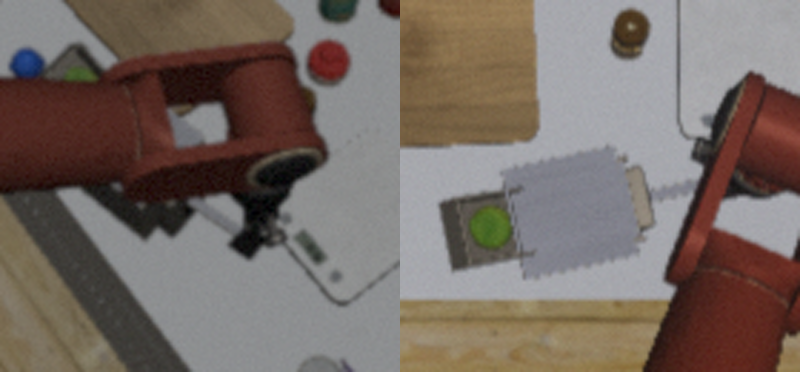

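The side crop shows the closed fingers directly over the black pad, and the lime is still on the chute. I'll press down now.

```bash
python3 -m crank '[{"x":0,"y":0,"z":1,"turn":0},{"x":0,"y":0,"z":1,"turn":0},{"x":0,"y":0,"z":1,"turn":0},{"x":0,"y":0,"z":0.7,"turn":0},{"x":0,"y":0,"z":0,"turn":0}]'
python3 -m crank '[{"x":0,"y":0,"z":1,"turn":0},{"x":0,"y":0,"z":1,"turn":0},{"x":0,"y":0,"z":0.5,"turn":0},{"x":0,"y":0,"z":0,"turn":0}]'
```

```text
time: 4.1
tool_pos: [0.5085, -0.1345, 0.0886]
tool_rot: [-0.002, 0.147, 0.989, 0.0]
contact_force: [0.8, 0.2, -0.4]
gripper_width: -0.001
grasp_force: 0.0
time: 4.5
tool_pos: [0.5104, -0.1354, 0.0659]
tool_rot: [0.001, 0.147, 0.989, -0.0]
contact_force: [0.7, -0.2, 2.0]
gripper_width: 0.002
grasp_force: 0.7
```

The force is lower than expected at this height, so I'll look before pressing further.

```bash
python3 - <<'E'
from h import *
o=[]
for n in("side","top"):
    im,d=manip.grab_frame(n);W=pts(n,d);c=im[150:280,190:330,::-1] if n=="top" else im[195:265,235:310,::-1]
    o.append(cv2.resize(c,(400,372),interpolation=cv2.INTER_CUBIC))
    if n=="side":
        s=W[195:265,235:310].reshape(-1,3);m=(im[195:265,235:310].max(2)<60).ravel()&(s[:,2]<.1)&(s[:,2]>.02);m&=np.hypot(s[:,0]-.51,s[:,1]+.135)<.04
        print(m.sum(),np.median(s[m],0),s[m].min(0),s[m].max(0))
    else: print("lid",W[223,250],W[228,235],W[218,265])
cv2.imwrite("pics/c3.png",np.hstack(o));print(manip.state()["contact_force"],manip.state()["tool_pos"])
E
```

```text
34 [ 0.49621821 -0.13994127  0.08602546] [ 0.4885617  -0.15714436  0.0815609 ] [ 0.50300405 -0.12535048  0.09895347]
lid [0.46803779 0.04481982 0.14682139] [0.44991166 0.08989788 0.19444564] [ 0.48514902 -0.00260766  0.12989575]
[-0.10885801 -1.35502035  1.55005223] [ 0.50999979 -0.13493276  0.06581835]
```

View pics/c3.png

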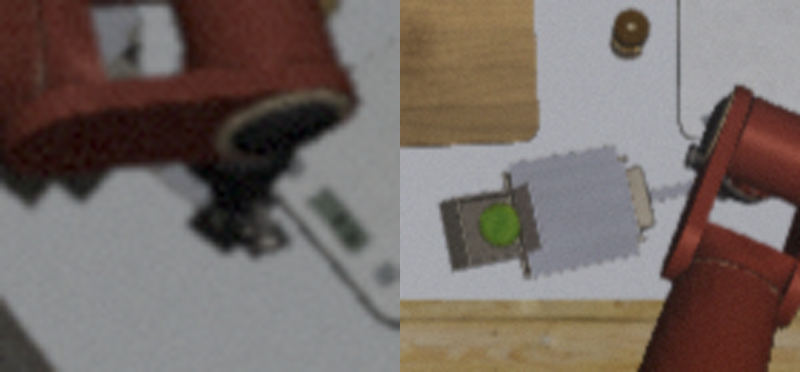

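```bash
python3 - <<'E'
from h import *
im,d=manip.grab_frame("side");W=pts("side",d)
for v in range(224,248,2):
    print(v,*["%d,%d,%d(%d)"%(*(W[v,u]*1000),im[v,u].mean()) for u in range(266,294,3)])
c=manip.camera_model("side");
p=np.array(c["mtx"])@(np.array(c["world_to_cam"])@np.append(manip.state()["tool_pos"],1))[:3];print(p/p[2],manip.state()["contact_force"])
E
```

```text
224 431,-163,360(29) 439,-166,353(26) 448,-169,346(24) 455,-174,344(21) 463,-177,338(35) 472,-181,332(29) 474,-190,348(24) 508,-172,259(26) 527,-169,225(79) 602,-122,19(143)
226 500,-86,83(86) 530,-69,0(72) 472,-145,244(10) 476,-154,255(10) 482,-161,259(27) 489,-166,260(30) 498,-171,256(24) 510,-173,242(20) 587,-122,21(84) 595,-130,24(140)
228 495,-92,83(112) 504,-99,83(112) 474,-144,222(38) 477,-154,238(14) 483,-161,244(7) 490,-167,245(4) 500,-171,237(15) 512,-173,221(85) 583,-128,18(122) 593,-134,15(141)Traceback (most recent call last):
  File "<stdin>", line 4, in <module>
ValueError: cannot convert float NaN to integer
```

```bash
python3 - <<'E'
from h import *
im,d=manip.grab_frame("side");W=pts("side",d)
for v in range(230,248,2):
    print(v,*["%.0f,%.0f,%.0f(%d)"%(*(W[v,u]*1000),im[v,u].mean()) for u in range(266,294,3)])
c=manip.camera_model("side");
p=np.array(c["mtx"])@(np.array(c["world_to_cam"])@np.append(manip.state()["tool_pos"],1))[:3];print(p/p[2],manip.state()["contact_force"],manip.state()["gripper_width"],manip.state()["time"])
E
```

```text
230 512,-75,-1(128) 500,-105,81(109) 508,-111,83(100) 478,-155,222(12) 484,-162,226(4) 491,-169,229(5) 500,-173,222(11) 570,-127,17(129) 579,-134,17(145) 587,-141,19(141)
232 507,-81,-0(140) 516,-88,-0(130) 504,-117,81(104) 490,-145,164(16) 493,-155,180(15) 493,-169,209(11) 503,-172,200(20) 566,-132,12(85) 574,-140,17(143) 582,-147,19(102)
234 502,-88,2(143) 511,-95,1(143) 498,-123,83(61) 495,-142,129(29) 500,-150,138(21) 491,-172,200(26) 501,-175,189(66) 566,-134,-4(121) 569,-146,15(132) 577,-153,19(116)
236 497,-94,1(143) 507,-100,-1(130) 493,-130,86(12) 498,-139,99(40) 493,-158,148(15) 503,-162,140(39) 498,-179,186(73) 560,-141,-1(129) 565,-151,13(100) 571,-160,22(137)
238 493,-100,-1(139) 501,-108,3(139) 489,-135,83(48) 495,-143,92(12) 489,-163,147(19) 490,-175,172(65) 495,-184,182(63) 504,-188,177(68) 564,-154,-1(131) 566,-166,23(114)
240 488,-106,0(141) 497,-113,-1(143) 505,-120,0(125) 492,-148,88(44) 501,-154,85(15) 484,-182,177(26) 492,-188,179(95) 498,-195,184(57) 560,-160,-4(140) 566,-168,5(93)
242 483,-112,-3(139) 493,-118,-3(144) 500,-126,1(141) 509,-133,1(122) 519,-139,-2(96) 480,-187,176(74) 489,-192,174(82) 546,-159,-4(120) 553,-167,2(141) 563,-173,-1(138)
244 477,-120,4(141) 486,-126,4(142) 496,-132,0(146) 504,-140,4(141) 513,-146,1(142) 522,-152,0(134) 531,-159,0(140) 540,-166,-1(143) 549,-172,-1(141) 558,-179,-2(143)
246 474,-124,-3(143) 482,-131,-1(142) 491,-138,0(142) 500,-144,-1(143) 510,-150,-6(142) 518,-158,-3(141) 526,-165,-0(145) 536,-171,-3(143) 544,-178,-0(141) 552,-186,3(142)
[276.34539249 236.31493091   1.        ] [ 0.22049889 -0.71469262  2.22291746] 0.00763482972801593 4.7
```

The depth shows the finger standing on the pad, whose top is at z ≈ 0.085, and the lid is up about 0.35 rad. Contact is good, so I'll keep pressing in small steps.

```bash
cat > look.py <<'E'
from h import *
im,d=manip.grab_frame("top");W=pts("top",d);s=manip.state()
L=W[195:250,205:285].reshape(-1,3);e=np.array([-.22,.975]);q=(L[:,:2]-[.468,.046])@e
print("lid/lip top z",np.nanmax(L[:,2]),[(x,round(float(np.nanmedian(L[(abs(q-x/1000)<.006),2])),3)) for x in(-50,-20,0,20,40)])
hsv=cv2.cvtColor(im,cv2.COLOR_RGB2HSV);g=cv2.inRange(hsv,(35,120,40),(60,255,255))>0;b=np.zeros_like(g);b[205:245,205:285]=1;g&=b
print("lime",g.sum(),np.nanmedian(W[g],0) if g.any() else "")
print(s["time"],s["tool_pos"],s["contact_force"])
E
python3 -m crank '[{"x":0,"y":0,"z":0.4,"turn":0},{"x":0,"y":0,"z":0.4,"turn":0},{"x":0,"y":0,"z":0.4,"turn":0},{"x":0,"y":0,"z":0,"turn":0}]'; python3 look.py
```

```text
time: 5.1
tool_pos: [0.5101, -0.1353, 0.0539]
tool_rot: [0.0, 0.147, 0.989, -0.0]
contact_force: [0.4, -2.4, 4.4]
gripper_width: -0.0
grasp_force: 2.3
lid/lip top z 0.42646704089023535 [(-50, 0.134), (-20, 0.157), (0, 0.171), (20, 0.192), (40, 0.025)]
lime 0 
5.15 [ 0.5101028  -0.13532713  0.05410584] [ 0.83356454 -2.2858219   4.18815711]
```

```bash
python3 -m crank '[{"x":0,"y":-0.1,"z":0.4,"turn":0},{"x":0,"y":0,"z":0.4,"turn":0},{"x":0,"y":0,"z":0.3,"turn":0},{"x":0,"y":0,"z":0.2,"turn":0},{"x":0,"y":0,"z":0,"turn":0}]'; python3 look.py
```

```text
time: 5.65
tool_pos: [0.5097, -0.135, 0.0407]
tool_rot: [0.0, 0.147, 0.989, 0.001]
contact_force: [0.6, 1.9, 3.7]
gripper_width: 0.002
grasp_force: 2.0
lid/lip top z 0.41597411822385455 [(-50, 0.145), (-20, 0.202), (0, 0.227), (20, 0.004), (40, 0.004)]
lime 0 
5.7 [ 0.5096487  -0.13517936  0.04084932] [0.36393588 2.03244582 4.47103616]
```

```bash
python3 -m crank '[{"x":0,"y":0,"z":0.2,"turn":0},{"x":0,"y":0,"z":0.2,"turn":0},{"x":0,"y":0,"z":0,"turn":0},{"x":0,"y":0,"z":0,"turn":0},{"x":0,"y":0,"z":0,"turn":0}]'; python3 -m crank '[{"x":0,"y":0,"z":0,"turn":0},{"x":0,"y":0,"z":0,"turn":0},{"x":0,"y":0,"z":0,"turn":0},{"x":0,"y":0,"z":0,"turn":0},{"x":0,"y":0,"z":0,"turn":0}]'; python3 look.py
python3 - <<'E'
from h import *
o=[]
for n in("side","top"):
    im,d=manip.grab_frame(n);c=im[140:270,190:330,::-1];o.append(cv2.resize(c,(400,372),interpolation=cv2.INTER_CUBIC))
cv2.imwrite("pics/c4.png",np.hstack(o))
E
```

```text
time: 6.2
tool_pos: [0.5097, -0.1354, 0.0375]
tool_rot: [-0.0, 0.147, 0.989, 0.001]
contact_force: [-1.2, 3.1, 7.2]
gripper_width: -0.001
grasp_force: 3.5
time: 6.7
tool_pos: [0.5097, -0.1354, 0.0375]
tool_rot: [-0.0, 0.147, 0.989, 0.001]
contact_force: [-0.9, 3.3, 8.2]
gripper_width: 0.003
grasp_force: 3.5
lid/lip top z 0.413070245960357 [(-50, 0.145), (-20, 0.216), (0, 0.006), (20, 0.004), (40, 0.004)]
lime 0 
6.75 [ 0.50967467 -0.13543058  0.03750614] [-0.87073497  2.23882559  8.32289158]
```

View pics/c4.png

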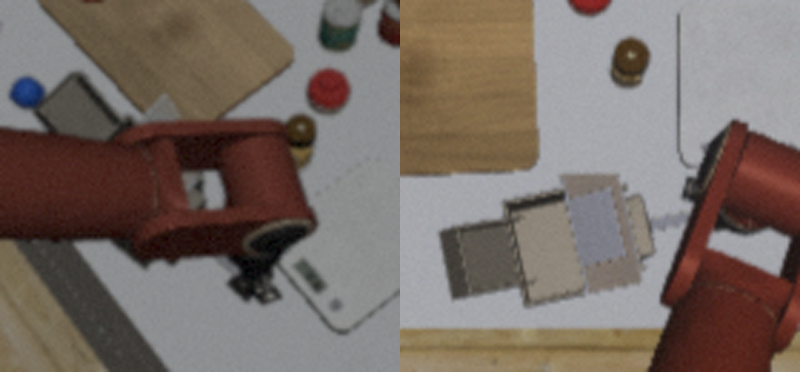

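The picture shows the lid wide open and the chute empty at top-crop (475,258). The lime is not on the worktop, so it is in the bin, hidden under the leaning lid. The lever is at its stop (8 N). Now I'll let it up slowly.

```bash
for i in 1 2; do python3 -m crank '[{"x":0,"y":0,"z":-0.25,"turn":0},{"x":0,"y":0,"z":-0.25,"turn":0},{"x":0,"y":0,"z":-0.25,"turn":0},{"x":0,"y":0,"z":-0.25,"turn":0},{"x":0,"y":0,"z":-0.25,"turn":0}]'; done; python3 look.py
```

```text
time: 7.35
tool_pos: [0.5098, -0.1365, 0.0497]
tool_rot: [0.001, 0.147, 0.989, -0.0]
contact_force: [1.3, -0.9, 3.9]
gripper_width: 0.002
grasp_force: 2.0
time: 7.85
tool_pos: [0.5096, -0.1359, 0.062]
tool_rot: [0.0, 0.147, 0.989, -0.0]
contact_force: [1.6, -1.7, 3.7]
gripper_width: -0.002
grasp_force: 1.9
lid/lip top z 0.42925805079984103 [(-50, 0.129), (-20, 0.145), (0, 0.154), (20, 0.163), (40, 0.176)]
lime 0 
7.9 [ 0.50961642 -0.13594469  0.06235997] [ 1.17794634 -2.41750427  5.18054116]
```

```bash
python3 -m crank '[{"x":0,"y":0,"z":-0.2,"turn":0},{"x":0,"y":0,"z":-0.2,"turn":0},{"x":0,"y":0,"z":-0.2,"turn":0},{"x":0,"y":0,"z":-0.2,"turn":0},{"x":0,"y":0,"z":-0.2,"turn":0}]'
python3 -m crank '[{"x":0,"y":0,"z":-0.2,"turn":0},{"x":0,"y":0,"z":-0.2,"turn":0},{"x":0,"y":0,"z":-0.2,"turn":0},{"x":0,"y":0,"z":-0.2,"turn":0},{"x":0,"y":0,"z":-0.2,"turn":0}]'
python3 look.py
```

```text
time: 8.4
tool_pos: [0.5091, -0.1351, 0.0715]
tool_rot: [-0.001, 0.147, 0.989, 0.001]
contact_force: [1.5, 3.4, 3.2]
gripper_width: 0.002
grasp_force: 1.8
time: 8.9
tool_pos: [0.5089, -0.1357, 0.0815]
tool_rot: [-0.001, 0.147, 0.989, 0.0]
contact_force: [-1.2, 2.6, 2.3]
gripper_width: -0.003
grasp_force: 1.7
lid/lip top z 0.4451720898858066 [(-50, 0.124), (-20, 0.124), (0, 0.124), (20, 0.124), (40, 0.125)]
lime 0 
8.95 [ 0.50914812 -0.13578892  0.08186754] [-0.5823854   2.68389793  3.61643055]
```

```bash
python3 -m crank '[{"x":0,"y":0,"z":-0.2,"turn":0},{"x":0,"y":0,"z":-0.2,"turn":0},{"x":0,"y":0,"z":-0.2,"turn":0},{"x":0,"y":0,"z":-0.2,"turn":0},{"x":0,"y":0,"z":-0.2,"turn":0}]'
python3 -m crank '[{"x":0,"y":0,"z":-0.3,"turn":0},{"x":0,"y":0,"z":-0.5,"turn":0},{"x":0,"y":0,"z":-1,"turn":0},{"x":0,"y":0,"z":-1.5,"turn":0},{"x":0,"y":0,"z":-2,"turn":0}]'
python3 -m crank '[{"x":0,"y":0,"z":-3,"turn":0},{"x":0,"y":0,"z":-3,"turn":0},{"x":0,"y":0,"z":-2,"turn":0},{"x":0,"y":0,"z":0,"turn":0},{"x":0,"y":0,"z":0,"turn":0}]'
python3 look.py
python3 - <<'E'
from h import *
o=[]
for n in("side","top"):
    im,d=manip.grab_frame(n);c=im[140:270,130:400,::-1];o.append(cv2.resize(c,(600,289),interpolation=cv2.INTER_CUBIC))
cv2.imwrite("pics/c5.png",np.vstack(o))
E
```

```text
time: 9.45
tool_pos: [0.5095, -0.1361, 0.0918]
tool_rot: [-0.0, 0.147, 0.989, -0.0]
contact_force: [0.3, -0.4, -0.3]
gripper_width: -0.005
grasp_force: 0.0
time: 9.95
tool_pos: [0.5092, -0.1358, 0.1456]
tool_rot: [-0.0, 0.147, 0.989, 0.0]
contact_force: [-0.5, 0.2, -0.5]
gripper_width: -0.0
grasp_force: 0.0
time: 10.45
tool_pos: [0.5097, -0.136, 0.2254]
tool_rot: [0.001, 0.147, 0.989, -0.0]
contact_force: [0.4, 0.2, -0.8]
gripper_width: 0.003
grasp_force: 0.0
lid/lip top z 0.19923427930657223 [(-50, 0.124), (-20, 0.123), (0, 0.122), (20, 0.123), (40, 0.123)]
lime 0 
10.5 [ 0.50903026 -0.1357265   0.22396382] [ 0.31551042 -0.00655587 -0.45270816]
```

View pics/c5.png

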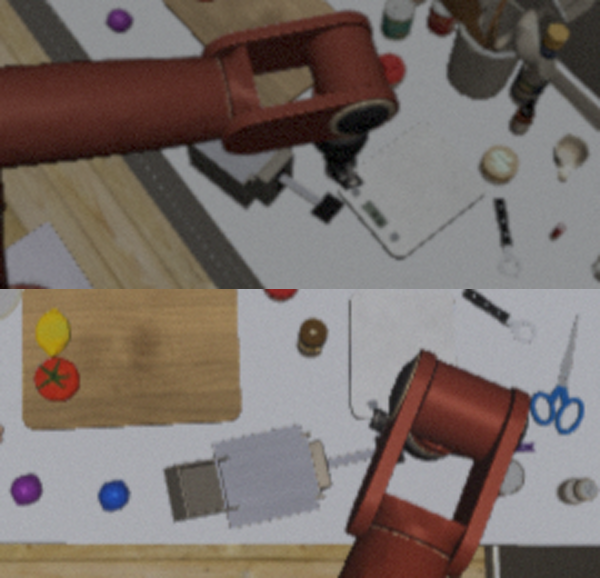

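The lid is flat and shut, the chute is empty, the bystanders in view look unmoved, and the arm is clear of the pad.

```bash
python3 -c "
from plant import manip
print(manip.job_done())"
```

```text
the job is handed in; nothing more can be done
None
```

I pressed the lever to its stop, the lime left the chute and should be in the bin (the lid hid it, so I never saw it there), I eased the lid shut over about 2.5 s, and handed in the job at about 10.6 s; no verdict was returned.

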